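# Clamp a circuit board in the inspection vise

### The arm

A 6-joint arm with a two-finger parallel gripper is mounted at the origin on the work surface. World frame = base frame: x ahead of the robot, y to its left, z up, the work surface at z = 0. Lengths are in m, angles in rad, forces in N, time in s.
With the tool pointing down it reaches from about 0.275 to 1 m from the base axis. Payload 8.4 kg.
Tool frame: the origin (TCP) lies on the centre line of the jaws, within the pads' length; the fingertips stand 17 mm ahead of it and the grasp point (between the pads) lies 2 mm behind it (bot.tcp_to_tips is the z of the fingertips in the tool frame, in m); z points along the fingers, y is the line along which they close (so a half turn about z gives the same grasp; the last joint's range is limited). The gripper opens to 85 mm and grips with 20 to 120 N. Pads are 22 mm wide; open, the fingers measure 114 mm over their backs; the gripper's body (76 mm by 85 mm) begins 54 mm behind the grasp point. The pads swing forward as they close: fully open they stand 13 mm farther back than shut.
Start: joints at [-1.196, 0.353, 1.633, -0, 1.155, -0.002], TCP at [0.23, -0.581, 0.248] pointing down, gripper open.
Joint ranges: [-2.63, 2.63], [-0.92, 2.1], [0.06, 2.66], [-1.3, 4.44], [0, 2.69], [-3.02, 3.02]. Speed limits (rad/s): [2.22, 2.22, 2.79, 3.14, 3.14, 3.14].

### API

Orientations are given as a unit quaternion [x, y, z, w].
In Python, from workcell import bot, hand, kinematics, get_obs, vision, hand_in gives the robot as it stands. The module is installed in compiled form; this text tells all that it offers. Calls block until the motion is done:
- bot.reach(position, orientation): joint-space move of the TCP to a pose.
- bot.servo_line(position, ori=None, velocity=0.15): straight line of the TCP; ori=None keeps the orientation; velocity is the mean speed in m/s.
- bot.goto_joints(angles): joint-space move.
- hand.move_gripper(opening, strength=None): finger opening in m; strength is the grip in N (None keeps the last); returns when the fingers have stopped.
- bot.dwell(seconds).
- kinematics.solve_ik(position, orientation): joint angles nearest the present ones, or None.
- get_obs(): the state.
- vision.read_camera(name): name is "side" or "top"; returns a dict with "frame" (480x640x3 uint8, red, green, blue), "intrinsics" (3x3 intrinsics, pixels), "dist" ([k1, k2, p1, p2, k3] as OpenCV has them; the pictures are not rectified), "view" (4x4, takes a point from world to camera coordinates). Camera axes: x right, y down, z forward; pixel columns grow to the right and rows downward; lengths in m; the calibration is good to about 2 mm. A picture is of the moment at which its call begins. There is no depth.
A pose or a line that the arm cannot do raises bot.IKError and nothing moves.
- hand_in(): hands the job in; it is judged then, once.
The state is a dict: "time_s": time; "joint_pos": joint angles; "joint_vel": joint speeds; "joint_efforts": joint torques, N m; "position": TCP position; "orientation": TCP orientation; "wrist_force": force on the tool from outside, world axes, zero at the start; "ft_torque": the same for the moment, N m; "gripper_width": finger opening in m; "grip_force": force on a finger pad.
Only numpy, scipy, OpenCV 4.12 (cv2) and the standard library are available. Lean on these libraries where they do the work, as an engineer would, in place of code of your own. Each camera call takes 0.05 s, during which the arm holds its last target. There are 200 camera calls.

### The job

Take the circuit board with the finned heat sink and lay it flat, heat sink up, on the bed of the small vise, lengthwise between the two jaws and about in their middle. Let go of it, then crank the vise's handle clockwise until the sliding jaw holds the board firmly against the fixed jaw: about half a turn at most beyond first contact. Leave the other things on the bench where they are.

Things in the scene. Friction and masses are not known exactly. Their poses are not given: they have to be found in the camera images.
- board: green circuit board 90 x 60 x 5 mm, 150 g, with a tall dark finned heat sink in its middle. Origin: centre of its underside; x along the length, y along the width, z up. Heat sink: 36 mm (x) by 30 mm (y), flat-sided, centred, 5 to 33 mm above the underside; lift the board by it. Other parts, near its ends, reach 8 mm above the underside; the long edges are bare
- vise: grey machine vise fixed to the bench, base 100 mm wide. Origin: on the bench under the board's clamped place; y along the screw, z up. Flat bed 60 mm wide (x), 75 mm above the bench. Fixed jaw: face at y = +30 mm, 30 mm thick, 70 mm wide, top at 90 mm. Crank at the -y end; screw axis at x = 0, z = 60 mm; screw bearing 72 mm tall, ends at y = -97 mm
- vise_bed (a point): point on the bed's surface, 75 mm above the vise's origin, 30 mm from the fixed jaw's face: the board's origin lies here when it is clamped centrally. Axes as the vise: x along the jaws, y along the screw towards the fixed jaw
- jaw: sliding jaw, 70 mm wide, 22 mm thick, 75 to 90 mm above the bench, with a low rib to 94 mm. Origin: bottom middle of its gripping face (about bed height); axes as the vise. Face at vise y = -54 mm when fully open, moves to +y as the crank tightens. Driven through springs: once on the board, each further rad of crank adds about 20 N; it does not run back when let go at up to 55 N
- crank (a joint): crank angle, rad: 0 fully open, grows on tightening, clockwise seen from the crank end (looking to vise +y). Starts at 0 to 4, stop at 19. Jaw advances 16 mm a turn: 24 mm, to about 9.4 rad, to clamp the 60 mm board. At angle a the handle is at vise x = 32 sin(a), z = 60 + 32 cos(a) mm: up at 0, to +x at pi/2. Friction needs some 5 N at the handle; it stays where left
- crank_handle (a point): middle of the crank's handle: level round black sleeve, 16 mm diameter, 50 mm long, parallel to the vise's y, at vise y -112 to -162 mm (middle -137), 32 mm from the screw axis. It spins freely on its pin: it can be pinched from above and led round without turning the wrist. The crank's arm, 14 mm wide, is at y -102 to -110 mm. Axes turn with the crank
- spare_board: a bare green circuit board of the same outline, 90 x 60 x 5 mm, with only low parts (white connector, black chips, 11 mm high at most) and no heat sink; not to be used. Origin: centre of the underside, x along its length
- screwdriver: black-handled screwdriver, 170 mm long, lying on the bench along its own x; origin under its middle
- flux_bottle: small standing bottle, 40 mm across, 100 mm tall; origin: centre of its underside
- parts_tray: black open tray with compartments, 120 x 160 x 30 mm; origin: centre of its underside
- solder_reel: grey reel, 60 mm across, 36 mm tall, standing on its flange; origin: centre of its underside
- tweezers: steel tweezers, about 120 mm long along own x, 15 mm wide, 7 mm high, lying flat; origin under the middle
There are look-alikes about, which are no part of the job. Leave any orange or red look-alike of the board alone.

How it is judged:
On the way:
1. the board with the heat sink lies flat on the vise's bed between the jaws, let go, not yet clamped (z of board in the frame of vise_bed between -0.004 and 0.004 m and x of board in the frame of vise_bed between -0.02 and 0.02 m and angle between board's own z axis and vertical below 0.06 rad and y of board in the frame of vise_bed between -0.025 and 0.004 m and angle between the x axis of board and the x axis of vise_bed, either way round below 0.3 rad and contact force between the fingers and board below 0.1 N and contact force between jaw and board below 3 N), for 0.2 s.
At the end, for the whole second after the job is handed in: The board lies flat on the bed (underside within 4 mm of it, tilt under 0.06 rad), within 20 mm of the middle along the jaws, square to them within 0.06 rad, against the fixed jaw within 4 mm, at rest, and the sliding jaw presses on it with more than 8 N (some 0.4 rad of crank past contact) (z of board in the frame of vise_bed between -0.004 and 0.004 m and x of board in the frame of vise_bed between -0.02 and 0.02 m and angle between board's own z axis and vertical below 0.06 rad and y of board in the frame of vise_bed between -0.004 and 0.004 m and angle between the x axis of board and the x axis of vise_bed, either way round below 0.06 rad and contact force between jaw and board above 8 N and linear speed of board below 0.01 m/s); the robot touches nothing.
It fails at once if the sliding jaw presses on the board with more than 120 N (contact force between jaw and board above 120 N).
It fails at once if another loose thing (spare board, screwdriver, bottle, tray, reel or tweezers) is moved by more than 40 mm (distance of any of spare_board, screwdriver, flux_bottle, parts_tray, solder_reel, tweezers from where it was at the start of the episode above 0.04 m).
It also fails if it takes over 54 s, if anything falls off the work surface, if the arm or the gripper's body presses on something with over 40 N, if the wrist force passes 120 N, or if a joint passes its speed limit or range.

## Working session

There is one attempt and no reset: what is moved stays moved. The work goes in short steps, each a Python script; the robot and the scene stay as the last script left them, time stands still between calls to the robot, and variables do not carry over. Pictures are saved under pics/ and viewed, at most 10 in all, crops included, and the job is handed in when it is done.

```bash
mkdir -p pics; python3 - <<'E'
from workcell import vision,get_obs
import cv2,numpy as np,pickle
for n in("side","top"):
    c=vision.read_camera(n); pickle.dump(c,open(n+".pkl","wb"))
    cv2.imwrite(f"pics/{n}0.png",c["frame"][:,:,::-1]); V=c["view"]; print(n,c["intrinsics"].round(1).tolist(),c["dist"],(-V[:3,:3].T@V[:3,3]).round(3),V.round(3).tolist())
print(get_obs())
E
```

```text
side [[603.2, 0.0, 316.7], [0.0, 603.2, 242.1], [0.0, 0.0, 1.0]] [-0.14225083  0.          0.          0.          0.        ] [-0.069  0.803  0.669] [[-0.799, -0.601, -0.001, 0.428], [-0.292, 0.389, -0.874, 0.252], [0.526, -0.698, -0.486, 0.922], [0.0, 0.0, 0.0, 1.0]]
top [[457.4, 0.0, 317.8], [0.0, 457.4, 239.9], [0.0, 0.0, 1.0]] [-0.01586295  0.          0.          0.          0.        ] [ 0.416 -0.061  1.029] [[0.007, -0.999, -0.037, -0.026], [-0.986, -0.001, -0.166, 0.582], [0.166, 0.037, -0.985, 0.947], [0.0, 0.0, 0.0, 1.0]]
{'time_s': 0.1, 'joint_pos': array([-1.19640328e+00,  3.53565470e-01,  1.63404552e+00, -1.55261488e-05,
        1.15518267e+00, -2.42720183e-03]), 'joint_vel': array([ 2.39761632e-03, -2.06225084e-03, -1.77441605e-03,  9.43520086e-04,
        9.26948533e-05, -4.44919090e-04]), 'joint_efforts': array([-1.08881042e-03, -6.06360769e+01, -3.42819893e+01, -5.10222196e-05,
        3.81399470e-03, -1.73380857e-05]), 'position': array([ 0.22981517, -0.58079294,  0.24765121]), 'orientation': array([ 9.82302491e-01,  1.87300439e-01, -1.18018639e-04, -5.88835472e-04]), 'wrist_force': array([ 0.38410921, -0.08704101,  1.26848333]), 'ft_torque': array([ 0.02617785,  0.01015463, -0.01110915]), 'grip_force': 0.0, 'gripper_width': 0.08531390316761589}
```

View pics/top0.png

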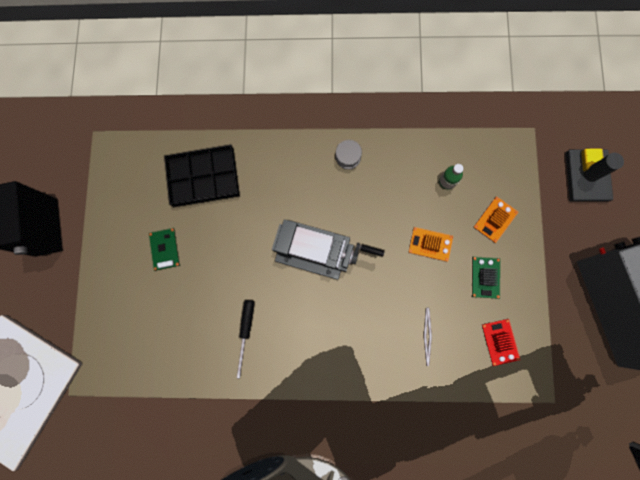

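View pics/side0.png

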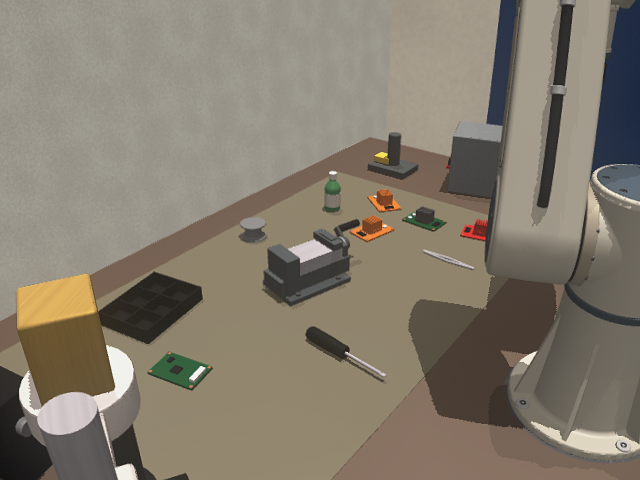

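The top view shows the vise near (312,250) with its handle at (370,251), and the green board with the heat sink at (487,278). In the side view the vise is at (308,265) and the board at (425,217). Next I enlarge both.

```bash
python3 - <<'E'
import cv2,numpy as np,pickle
t,s=[pickle.load(open(n+".pkl","rb"))["frame"][:,:,::-1] for n in("top","side")]
def crop(im,x,y,w,h,k):
    o=cv2.resize(im[y:y+h,x:x+w],None,fx=k,fy=k,interpolation=cv2.INTER_CUBIC)
    for i in range(0,w,10): cv2.line(o,(i*k,0),(i*k,9 if i%50 else 20),(0,255,255),1)
    for i in range(0,h,10): cv2.line(o,(0,i*k),(9 if i%50 else 20,i*k),(0,255,255),1)
    return o
a=crop(t,265,205,130,75,6); cv2.imwrite("pics/a.png",a)
b=crop(s,255,210,110,95,6); cv2.imwrite("pics/b.png",b)
c=np.hstack([crop(t,460,245,50,60,8),crop(s,395,195,50,60,8)]); cv2.imwrite("pics/c.png",c)
E
```

```text
(no output)
```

View pics/a.png

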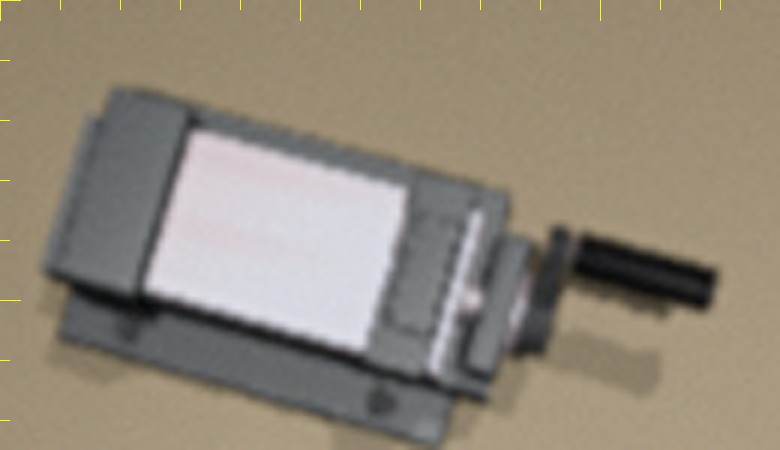

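View pics/b.png

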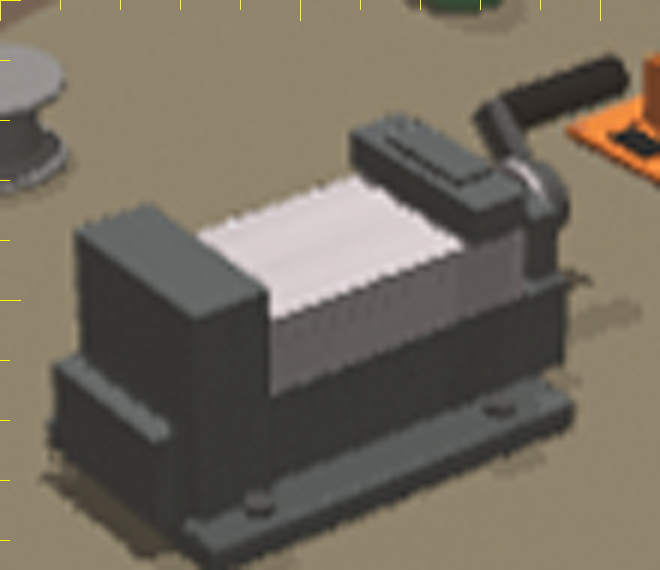

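View pics/c.png

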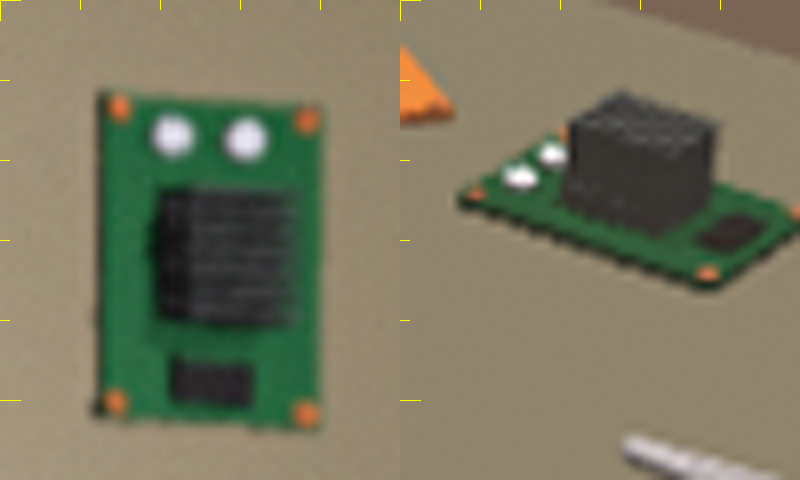

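Enlarged: the vise's fixed jaw is at the left with its handle raised at the right. The board with white capacitors has its long side close to world x. Now I fit both poses to corners read off the two views.

```bash
cat > h.py <<'E'
import numpy as np,cv2,pickle
from scipy.spatial.transform import Rotation as R
from scipy.optimize import least_squares
C={n:pickle.load(open(n+".pkl","rb")) for n in("top","side")}
def proj(n,P):
    c=C[n];V=c["view"];return cv2.projectPoints(np.array(P,float),cv2.Rodrigues(V[:3,:3])[0],V[:3,3],c["intrinsics"],c["dist"])[0][:,0]
def world(p,P): return np.array(P,float)@R.from_euler("z",p[3]).as_matrix().T+p[:3]
def px(L,k,x,y): return (np.array(L,float)+.5)/k-.5+[x,y]
def tool(yaw): # tool down, tool y along +-(cos yaw, sin yaw)
    x=np.array([np.sin(yaw),-np.cos(yaw),0]);y=np.array([np.cos(yaw),np.sin(yaw),0])
    return R.from_matrix(np.c_[x,y,np.cross(x,y)])
E
cat > fit.py <<'E'
from h import *
def m(L): return np.array(L,float)/1000
def fit(obs,p0):
    f=lambda p:np.concatenate([(proj(n,world(p,P))-q).ravel() for n,P,q in obs])
    r=least_squares(f,p0,loss="soft_l1");return r.x,f(r.x).reshape(-1,2)
bt=m([[45,30,5],[45,-30,5],[-45,-30,5],[-45,30,5],[18,15,33],[18,-15,33],[-18,-15,33],[-18,15,33]])
bs=bt[[0,3,4,5,6,7]]
B,r=fit([("top",bt,px([(100,95),(322,107),(318,428),(97,412),(190,190),(297,193),(297,325),(190,322)],8,460,245)),
 ("side",bs,px([(62,203),(308,287),(168,125),(222,92),(318,125),(265,155)],8,395,195))],[.35,-.4,0,0])
print("board",B.round(4),r.round(1).tolist())
J=m([[35,30,90],[-35,30,90],[35,60,90],[-35,60,90]])
Jq=[("top",J,px([(192,108),(137,298),(115,90),(48,272)],6,265,205)),
    ("side",J,px([(147,205),(268,292),(78,230),(195,318)],6,255,210))]
V,r=fit(Jq,[.4,0,0,-.25]); print("vise jaw only",V.round(4),r.round(1).tolist())
tq=px([(585,254),(710,288)],6,265,205);sq=px([(510,110),(615,77)],6,255,210)
jq=px([(350,135),(475,213)],6,255,210)
def f(p):
    a,yj=p[4],p[5];H=[[.032*np.sin(a),y,.06+.032*np.cos(a)] for y in(-.112,-.162)]
    return np.concatenate([(proj(n,world(p,P))-q).ravel() for n,P,q in Jq+[("top",H,tq),("side",H,sq),("side",[[.035,yj,.09],[-.035,yj,.09]],jq)]])
r=least_squares(f,[*V,0.3,-.05],loss="soft_l1");print("vise+crank",r.x.round(4),"jaw angle",(r.x[5]+.054)/.016*6.283,f(r.x).reshape(-1,2).round(1).tolist())
np.save("fit.npy",np.r_[B,r.x])
E
python3 fit.py
```

```text
board [ 0.5056 -0.3954 -0.0012 -0.0647] [[0.3, -0.1], [-0.3, 0.1], [-0.1, 0.5], [0.0, 0.6], [-0.3, -0.9], [0.3, -0.4], [0.2, -0.2], [-0.5, -0.8], [-0.3, -0.6], [0.7, 0.1], [-0.0, -0.1], [-0.2, -0.0], [0.5, 0.1], [0.7, 0.5]]
vise jaw only [ 5.697e-01  6.000e-04 -5.000e-04 -2.922e-01] [[0.2, -0.0], [-0.8, -0.1], [-0.5, -1.0], [0.4, 0.1], [0.8, -0.2], [1.0, -0.1], [-0.6, 0.1], [-0.1, 0.4]]
vise+crank [ 5.706e-01  1.000e-04 -5.000e-04 -2.759e-01  8.050e-01 -5.120e-02] jaw angle 1.1137581995106156 [[0.1, -0.3], [-0.3, -0.2], [-0.7, -1.1], [0.8, 0.2], [0.5, -0.2], [1.2, -0.3], [-0.8, 0.2], [0.3, 0.3], [-1.8, -0.4], [0.6, 0.4], [-0.2, 1.0], [0.5, -0.2], [-0.4, -0.3], [0.3, 0.1]]
```

```bash
python3 - <<'E'
from workcell import bot,hand,kinematics,get_obs,vision
from h import *
F=np.load("fit.npy");B=F[:4];V=F[4:8]
print("tips",bot.tcp_to_tips)
j0=get_obs()["joint_pos"]
best=None
for k in(0,np.pi):
    q=[kinematics.solve_ik(p+[0,0,z],tool(y+k).as_quat()) for p,y,z in((B[:3],B[3],.027),(world(V,[[0,-.006,.075]])[0],V[3],.027),(world(V,[[0,-.139,.03]])[0],V[3],0))]
    print(k,[None if x is None else x.round(2).tolist() for x in q])
    if all(x is not None for x in q) and (best is None or abs(q[0][5]-j0[5])<best[0]): best=(abs(q[0][5]-j0[5]),k)
k=best[1];np.save("k.npy",k);qb=tool(B[3]+k).as_quat()
bot.reach([B[0],B[1],.13],qb)
bot.servo_line([B[0],B[1],.027],velocity=.12)
hand.move_gripper(.02,40);o=get_obs();print(o["gripper_width"],o["grip_force"],o["wrist_force"].round(1))
bot.servo_line([B[0],B[1],.2],velocity=.2);o=get_obs();print(o["gripper_width"],o["grip_force"],o["position"],o["time_s"])
qv=tool(V[3]+k).as_quat();P=world(V,[[0,-.006,.2]])[0]
bot.reach(P,qv)
s=vision.read_camera("side")["frame"];t=vision.read_camera("top")["frame"]
cv2.imwrite("pics/d.png",np.hstack([cv2.resize(s[120:320,240:440],(400,400)),cv2.resize(t[150:350,200:400],(400,400))])[:,:,::-1])
print(get_obs()["time_s"],get_obs()["gripper_width"])
E
```

```text
tips 0.017
0 [None, None, None]
3.141592653589793 [None, None, None]Traceback (most recent call last):
  File "<stdin>", line 11, in <module>
TypeError: 'NoneType' object is not subscriptable
```

My tool frame points up; I flip its x.

```bash
sed -i 's/x=np.array(\[np.sin(yaw),-np.cos(yaw),0\])/x=np.array([-np.sin(yaw),np.cos(yaw),0])/' h.py; python3 - <<'E'
from workcell import bot,hand,kinematics,get_obs,vision
from h import *
F=np.load("fit.npy");B=F[:4];V=F[4:8]
print("tips",bot.tcp_to_tips)
j0=get_obs()["joint_pos"]
best=None
for k in(0,np.pi):
    q=[kinematics.solve_ik(p+[0,0,z],tool(y+k).as_quat()) for p,y,z in((B[:3],B[3],.027),(world(V,[[0,-.006,.075]])[0],V[3],.027),(world(V,[[0,-.139,.03]])[0],V[3],0))]
    print(k,[None if x is None else x.round(2).tolist() for x in q])
    if all(x is not None for x in q) and (best is None or abs(q[0][5]-j0[5])<best[0]): best=(abs(q[0][5]-j0[5]),k)
k=best[1];np.save("k.npy",k);qb=tool(B[3]+k).as_quat()
bot.reach([B[0],B[1],.13],qb)
bot.servo_line([B[0],B[1],.027],velocity=.12)
hand.move_gripper(.02,40);o=get_obs();print(o["gripper_width"],o["grip_force"],o["wrist_force"].round(1))
bot.servo_line([B[0],B[1],.2],velocity=.2);o=get_obs();print(o["gripper_width"],o["grip_force"],o["position"],o["time_s"])
qv=tool(V[3]+k).as_quat();P=world(V,[[0,-.006,.2]])[0]
bot.reach(P,qv)
s=vision.read_camera("side")["frame"];t=vision.read_camera("top")["frame"]
cv2.imwrite("pics/d.png",np.hstack([cv2.resize(s[120:320,240:440],(400,400)),cv2.resize(t[150:350,200:400],(400,400))])[:,:,::-1])
print(get_obs()["time_s"],get_obs()["gripper_width"])
E
```

```text
tips 0.017
0 [[-0.67, 0.64, 1.73, -0.0, 0.77, -0.6], [-0.01, 0.45, 1.87, -0.0, 0.82, 0.26], [-0.25, 0.54, 1.94, -0.0, 0.66, 0.03]]
3.141592653589793 [[-0.67, 0.64, 1.73, -0.0, 0.77, 2.54], [-0.01, 0.45, 1.87, -0.0, 0.82, -2.88], None]
0.035261511839784224 41.40983283519745 [-0.6  1.4  5.6]
0.03574405485832883 40.56585252285004 [ 0.50490196 -0.39491581  0.19858468] 3.9667
5.5333 0.035112027096114926
```

View pics/d.png

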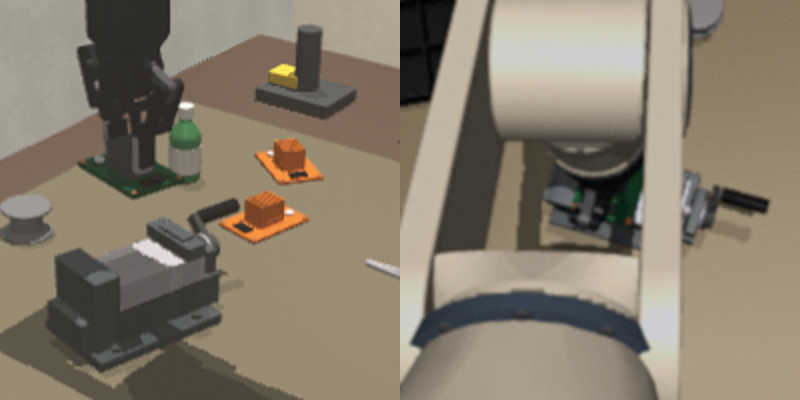

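The board is held level by the heat sink, above the vise. I lower it until the wrist feels the bed, let go and retreat.

```bash
python3 - <<'E'
from workcell import bot,hand,get_obs,vision
from h import *
F=np.load("fit.npy");V=F[4:8];P=world(V,[[0,-.006,0]])[0]
bot.servo_line([P[0],P[1],.109],velocity=.12);bot.dwell(.2);f0=get_obs()["wrist_force"]
z=.109
while z>.098:
    z-=.001;bot.servo_line([P[0],P[1],z],velocity=.02);f=get_obs()["wrist_force"]-f0
    if f[2]>4:break
print(z,f.round(1),get_obs()["position"],get_obs()["time_s"])
hand.move_gripper(.06);bot.dwell(.3)
bot.servo_line([P[0],P[1],.2],velocity=.2)
A=world(V,[[.023,-.140,.19]])[0]
bot.reach(A,tool(V[3]).as_quat())
s=vision.read_camera("side")["frame"];t=vision.read_camera("top")["frame"]
cv2.imwrite("pics/e.png",np.hstack([cv2.resize(s[200:310,250:360],(400,400),interpolation=2),cv2.resize(t[190:300,265:375],(400,400),interpolation=2)])[:,:,::-1])
print(get_obs()["time_s"])
E
```

```text
0.102 [-1.1  1.2  6.9] [ 0.56909144 -0.00561249  0.10252791] 8.3833
10.4
```

View pics/e.png

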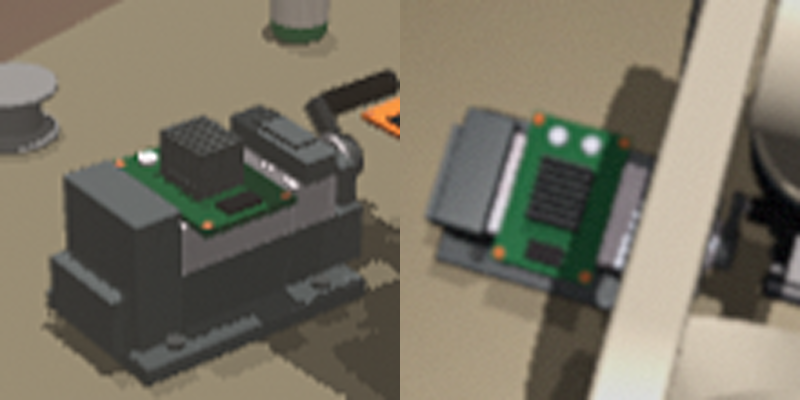

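The board lies flat between the jaws, clear of both. Now the crank.

```bash
cat > crank.py <<'E'
from workcell import bot,hand,get_obs,vision
from h import *
F=np.load("fit.npy");V=F[4:8];a0=F[8]
def at(a,dz=0): return world(V,[[.032*np.sin(a),-.140,.058+.032*np.cos(a)+dz]])[0]
def ang():
    p=R.from_euler("z",-V[3]).apply(get_obs()["position"]-V[:3]);return np.arctan2(p[0],p[2]-.058),np.hypot(p[0],p[2]-.058)
def lead(a,b,n=None,v=.08):
    n=n or int(np.ceil(abs(b-a)/.3))
    for i,x in enumerate(np.linspace(a,b,n+1)[1:]):
        bot.servo_line(at(x),velocity=v)
        o=get_obs();f=R.from_euler("z",-V[3]).apply(o["wrist_force"])
        if i%3==0:print(round(x,2),np.round(ang(),3),f.round(0),round(o["gripper_width"],4),round(o["time_s"],1))
        if np.linalg.norm(f)>60: print("STOP",x,f);return x
    return x
E
python3 - <<'E'
from crank import *
hand.move_gripper(.05)
bot.servo_line(at(a0),velocity=.12)
hand.move_gripper(.005,50);o=get_obs();print(o["gripper_width"],o["wrist_force"].round(1),ang())
lead(a0,a0+1.5)
E
```

```text
0.014351862255010912 [-0.4 -0.4  5.4] (np.float64(0.8027172897444569), np.float64(0.032808304824388804))
1.11 [1.115 0.033] [ 4. -1. -3.] 0.0143 12.4
2.01 [2.027 0.032] [ 3. -1. -7.] 0.0143 13.2
```

```bash
python3 - <<'E'
from crank import *
x=lead(a0+1.5,8.9)
s=vision.read_camera("side")["frame"]
x=lead(x,10.8,v=.05)
s2=vision.read_camera("side")["frame"]
cv2.imwrite("pics/f.png",np.hstack([cv2.resize(i[200:310,250:360],(400,400),interpolation=2) for i in(s,s2)])[:,:,::-1])
E
```

```text
2.6 [2.622 0.031] [-4.  0.  3.] 0.0145 13.7
3.5 [-2.793  0.031] [0. 1. 6.] 0.0145 14.5
4.4 [-1.876  0.032] [2. 4. 5.] 0.0143 15.3
5.3 [-0.997  0.032] [-0.  3.  4.] 0.0145 16.1
6.2 [-0.096  0.032] [-5.  2. 13.] 0.0148 16.9
7.1 [0.836 0.033] [ 6.  1. -1.] 0.0143 17.7
8.0 [1.741 0.032] [ 6.  1. -6.] 0.0141 18.5
8.9 [2.64  0.031] [-4.  2.  3.] 0.0137 19.3
9.17 [2.849 0.031] [-2.  2.  9.] 0.0142 19.7
9.99 [-2.599  0.031] [3. 2. 5.] 0.0138 20.7
10.8 [-1.767  0.032] [4. 3. 2.] 0.0143 21.7
```

View pics/f.png

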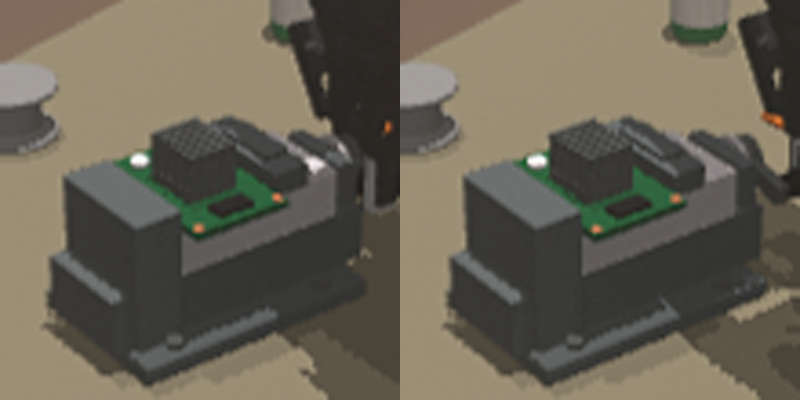

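The jaw is on the board, which lies flat against the fixed jaw, at crank 10.8 rad (about 28 N). I let go, lift, check and hand in.

```bash
python3 - <<'E'
from crank import *
hand.move_gripper(.045)
bot.servo_line(at(10.8,.12),velocity=.12)
bot.reach(world(V,[[-.15,-.3,.25]])[0],tool(V[3]).as_quat());bot.dwell(.3)
s=vision.read_camera("side")["frame"];t=vision.read_camera("top")["frame"]
cv2.imwrite("pics/g.png",np.hstack([cv2.resize(s[200:310,250:360],(400,400),interpolation=2),cv2.resize(t[190:300,265:375],(400,400),interpolation=2)])[:,:,::-1])
print(get_obs()["time_s"])
E
```

```text
24.5333
```

View pics/g.png

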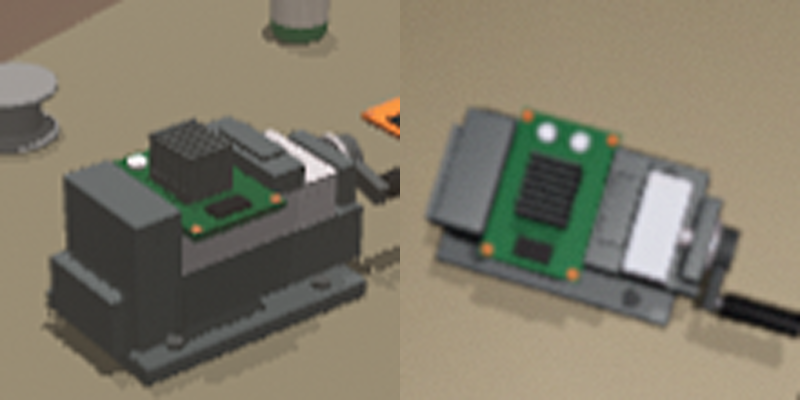

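The board sits flat and square between the two jaws with no gap, the handle is where I left it (to -x), and the robot is clear.

```bash
python3 -c "
from workcell import hand_in
print(hand_in())"
```

```text
the job is handed in; nothing more can be done
None
```

The heat-sink board is clamped flat and square in the vise at a crank angle of 10.8 rad, an estimated 28 N (not measured), and I handed the job in after about 25 s; the judge returned no verdict.

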